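# Hold down the recessed over-temperature reset of a block heater

## Robot

A 6-joint arm with a two-finger parallel gripper is mounted at the origin on the work surface. World frame = base frame: x ahead of the robot, y to its left, z up, the work surface at z = 0. Lengths are in m, angles in degrees, forces in N, time in s.
With the tool pointing down it reaches from about 0.25 to 0.725 m from the base axis. Payload 9.7 kg.
Tool frame: the origin (TCP) lies on the centre line of the jaws, within the pads' length; the fingertips stand 17 mm ahead of it and the grasp point (between the pads) lies 2 mm behind it (bot.nose_length is the distance from the TCP to the fingertips, in m); x points along the fingers, y is the direction in which the jaws open and shut, and the axes are right-handed (so a half turn about x gives the same grasp; the last joint's range is limited). The gripper opens to 85 mm and grips with 20 to 120 N. Pads are 22 mm wide; open, the fingers measure 114 mm over their backs; the gripper's body (76 mm by 85 mm) begins 54 mm behind the grasp point. The pads swing forward as they close: fully open they stand 13 mm farther back than shut.
Start: joints at [68.812, 4.979, 10.078, 95.1, 0, 90], TCP at [0.199, 0.513, 0.226] pointing down, gripper open.
Joint ranges: [-179.16, 179.16], [-48.56, 103.87], [-65.8, 70.77], [-126.05, 130.52], [-82.76, 87.17], [-180, 180]. Speed limits (degrees/s): [127.2, 127.2, 147.25, 180, 180, 180].

## Interface

Orientations are given as [roll, pitch, yaw] about the fixed x, y, z axes, in that order (R = Rz(yaw) Ry(pitch) Rx(roll)).
In Python, from workcell import bot, viewer, ticket gives the robot as it stands.
- The arm moves only by the tool jog_arm, never from a script. Its argument "deltas" is a list of rows, each an object of numbers: "fingers": the opening, from 0 (shut) to 1 (fully open); "x", "y", "z": the shift along the world's x, y, z in mm; "twist": the turn about the world's z in degrees. A call has 1 to 10 rows; each row is the pose to reach, as a shift and turn from the pose measured when the call began; what a row does not reach only later rows make up. A row lasts 1/10 s, in which the tool goes at most 50 mm and 8.59 degrees, less where a joint would pass 70% of its speed; a pose out of reach is approached as far as the arm can. A call with a gripper value outside its range is refused whole. The fingers move at their own pace and stop on an object; "grip_force" is the grip in N (left out, the last holds). Time passes only in rows, so rows that repeat a pose let the fingers close. It gives the time, the measured TCP pose, the force and the opening at its end, in the units of the state.
- bot.get_obs(): the state, without advancing time (a new reading comes with each control period).
- viewer.camera(name): name is "side" or "top" or "wrist"; returns a dict with "image" (420x560x3 uint8, red, green, blue), "fovy" (degrees; the focal length in pixels is half the picture's height over the tangent of half this angle, whatever the lens; pixels are square), "cx", "cy" (the principal point, pixels), "world_to_cam" (4x4, takes a point from world to camera coordinates); the wrist camera has in their place "tool_from_camera" (4x4, takes a point from camera to tool coordinates, whose origin is the TCP and whose axes are the tool frame's). Camera axes: x right, y down, z forward; pixel columns grow to the right and rows downward; lengths in m; the calibration is good to about 2 mm. A picture is of the moment at which its call begins: read the wrist's pose just before it. There is no depth.
- ticket.job_done(): hands the job in, once; it reports no verdict.
The state is a dict: "time": time; "q": joint angles; "qd": joint speeds; "joint_efforts": joint torques, N m; "ee_pos": TCP position; "tcp_rot": TCP orientation; "wrist_force": force on the tool from outside, world axes, zero at the start; "torque": the same for the moment, N m; "opening": finger opening in m.
Only numpy, scipy, OpenCV 4.12 (cv2) and the standard library are available. Lean on these libraries where they do the work, as an engineer would, in place of code of your own. Each camera call takes 0.05 s, during which the arm holds its last target.

## Task

The block heater's over-temperature cut-out has tripped. Take the square-handled reset pin from the tool rack, use the pin (not the fingers) against the lip of the little sliding cover on the heater's front deck to push it aside until the hole beneath is clear, then reach the pin down through that hole and press the recessed button fully down without ramming it. Keep it down for at least two seconds and finish like that, still gripping the pin and holding the button down; leave the other tools, the bottle and the beaker where they are.

Things in the scene. Friction and masses are not known exactly. Their poses are not given: they have to be found in the camera images.
- stylus_grip (a point): Centre of the grey plastic square handle (16 x 16 x 60 mm, z along it, x and y square to its flats) of the loose reset pin, about 40 g; 30 mm above the handle's lower end, from which a round 6 mm steel shaft runs 60 mm down to the tip. It stands upright in one of the rack's three holes, the handle's lower end on the rack's top; the only tool with a square handle
- stylus_tip (a point): Tip of the reset pin: centre of the flat lower end of its shaft, 90 mm below the handle's centre; axes as the handle's.
- rack: White tool rack, fixed, left or right on the bench; origin at the centre of its underside, z up. 70 mm deep (x; 56 mm at the top), 220 mm long (y), top face 75 mm high. Three holes, 10 mm wide, at y = -70, 0 and 70 mm, a tool in each. Handles are up to 60 mm high: there is most room for fingers on their rack-x sides
- heater: White block heater, fixed, on the side that the rack does not take; origin at the centre of its underside, x away from its front (which looks about towards the robot), y along the cover's travel. 200 mm (x) by 170 mm (y). Front deck 90 mm high, from x = -100 to 5 mm; behind it a raised tube block 112 mm high with capped tubes to 138 mm
- port (a point): Centre of the round hole, 14 mm wide, at the top face of the heater's front deck (90 mm above the bench; 12 mm thick, hollow beneath); at x = -47.5, y = -20 mm of the heater, axes as the heater's. At the start the sliding cover lies over it
- cover (a joint): Travel of the flat dark steel cover (40 x 40 mm, its flat top 3.5 mm above the deck) along the heater's +y; 0 = centred over the hole, 0.036 m = end stop. It starts between 0 and 0.010 and stays where it is left; about 1.2 N moves it. The hole is clear from 0.027.
- cover_lip (a point): Middle of the inner (-y) face of the cover's upright lip, 9 mm above the deck, moves with the cover; axes as the heater's. The lip stands along the cover's +y edge: 32 mm long in x, 4 mm thick, its top 14.5 mm above the deck. The cover's flat top reaches 36 mm from it towards -y. Pushing this face towards +y opens the cover.
- reset_button (a joint): Travel of the recessed reset button, downward; 0 = out, 0.006 m = fully down at its stop. Sprung: 1.6 N starts it, 4 N holds it fully down; it comes up again when let go.
- button_top (a point): Centre of the top of the reset button, a grey disc of 20 mm diameter straight below the hole, 25 mm below the deck's top when out, 31 mm when fully down.
- ball_rod_mid (a point): Bystander: rod with a grey ball (20 mm) on top, standing in the rack; point half-way up the part above the rack (54 mm high).
- scoop_mid (a point): Bystander: rod with a flat steel blade (18 x 3 mm) on top, standing in the rack; point half-way up the part above the rack (55 mm high).
- reagent: Bystander: amber glass bottle, 66 mm diameter, 125 mm high, between heater and rack, on the far side; origin at its underside.
- beaker: Bystander: clear glass beaker, 60 mm diameter, 65 mm high, between heater and rack, on the robot side; origin at its underside.
There are look-alikes about, which are no part of the job. Leave any brown, pink or turquoise look-alike of the part that bears ball_rod_mid alone.

How it is judged:
By the outcome, as a careful person would: the job done as asked, in the order asked, and still so for the second after the job is handed in, while the arm keeps its last pose, push and grip.
It also fails if it takes over 51 s, if anything falls off the work surface, if the arm or the gripper's body presses on something with over 40 N, if the wrist force passes 120 N, or if a joint passes its speed limit or range.

## Working session

There is one attempt and no reset: what is moved stays moved. The work goes in short steps, Python scripts to look and compute and a tool call to move; the robot and the scene stay as the last step left them, time stands still between calls to the robot, and variables do not carry over. Pictures are saved under pics/ and viewed, and the job is handed in when it is done.

Besides the shell and the picture viewer there is one more tool, called by a JSON object that holds its "name" and its "arguments", one argument or row to a line. jog_arm: Moves the arm, as the interface text tells. Its arguments: {"type":"object","properties":{"deltas":{"type":"array"},"grip_force":{"type":"number"}},"required":["deltas"]}

```bash
mkdir -p pics; ls
cat > h.py <<'E'
import numpy as np, cv2
from workcell import bot, viewer, ticket
def snap(n,f):
    d=viewer.camera(n); cv2.imwrite('pics/'+f,cv2.cvtColor(d['image'],cv2.COLOR_RGB2BGR))
    import pickle; o=bot.get_obs(); pickle.dump((d,o),open('pics/'+f+'.pkl','wb')); return d
E
python3 - <<'E'
from h import *
print(bot.get_obs())
for n in ['top','side']:
    d=snap(n,n+'0.png'); print({k:v for k,v in d.items() if k!='image'})
E
```

```text
pics
{'time': 0.0, 'q': array([6.88128948e+01, 5.01099507e+00, 1.00327594e+01, 9.50991607e+01,
       1.78747452e-03, 9.00011978e+01]), 'qd': array([-0.0738525 , -0.03747542, -0.02508517,  0.08100692, -0.05208589,
       -0.03951008]), 'joint_efforts': array([ 1.51997888e-04, -5.20382559e+01,  4.64808691e+01,  1.61409681e-02,
       -2.60951265e-05, -8.77895303e-06]), 'ee_pos': array([0.19868162, 0.51259897, 0.2255689 ]), 'tcp_rot': array([ -91.32181594,   89.92258298, -112.51012021]), 'wrist_force': array([ 0.10798367, -0.82016884,  1.24228953]), 'torque': array([-0.00086334,  0.02445971, -0.07015382]), 'opening': 0.08524707592349529}
{'fovy': 47.61241660315224, 'cx': 288.9705275620705, 'cy': 213.202375630587, 'world_to_cam': array([[ 0.01560914, -0.99987411, -0.00284785, -0.02975464],
       [-0.98794568, -0.01498409, -0.15407405,  0.55958134],
       [ 0.15401198,  0.00521849, -0.9880552 ,  1.15223472],
       [ 0.        ,  0.        ,  0.        ,  1.        ]])}
{'fovy': 43.45163854545024, 'cx': 274.2722109279863, 'cy': 198.90468231328106, 'world_to_cam': array([[ 7.32320286e-01, -6.80960348e-01, -5.04871592e-05,
        -4.40843008e-01],
       [-3.30412159e-01, -3.55267940e-01, -8.74421235e-01,
         2.81450516e-01],
       [ 5.95428252e-01,  6.40373091e-01, -4.85167498e-01,
         8.25263519e-01],
       [ 0.00000000e+00,  0.00000000e+00,  0.00000000e+00,
         1.00000000e+00]])}
```

View pics/top0.png

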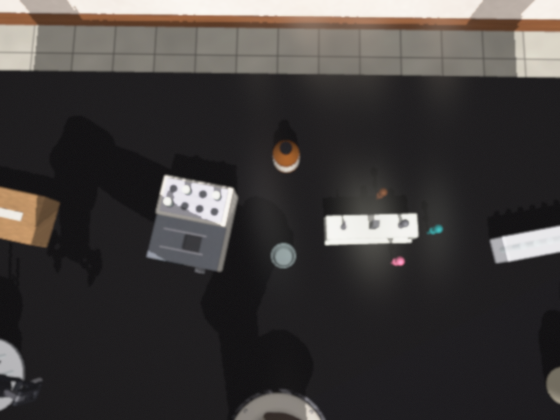

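View pics/side0.png

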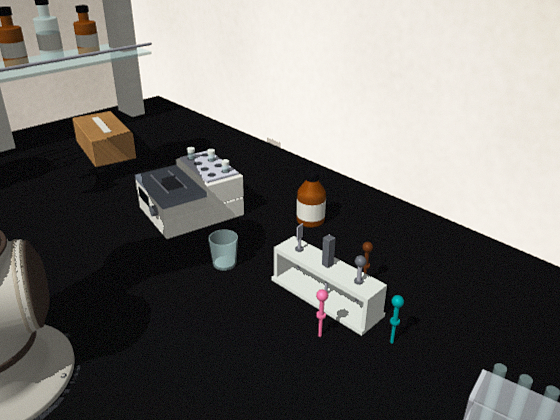

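Both views show the rack on the right with three tools: in the side view a blade (299,238), a square handle (328,250) and a grey ball (359,268). Brown, pink and turquoise ball rods stand around it. The heater is on the left, and its dark cover is at top (192,242).

Run:
```python
import cv2,numpy as np
t=cv2.imread('pics/top0.png');s=cv2.imread('pics/side0.png')
def g(i,x,y,w,h,k):
    c=cv2.resize(i[y:y+h,x:x+w],None,fx=k,fy=k,interpolation=cv2.INTER_CUBIC); return (255*(c/255.)**0.6).astype('uint8')
cv2.imwrite('pics/a.png',g(t,140,165,110,115,5)); cv2.imwrite('pics/b.png',g(t,315,180,135,95,5))
cv2.imwrite('pics/c.png',g(s,260,210,150,140,4)); cv2.imwrite('pics/d.png',g(s,125,140,130,100,5))
```

```text
(no output)
```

View pics/a.png

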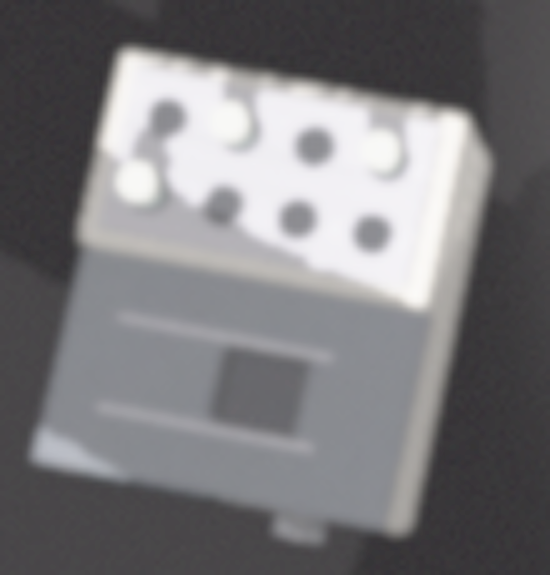

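View pics/b.png

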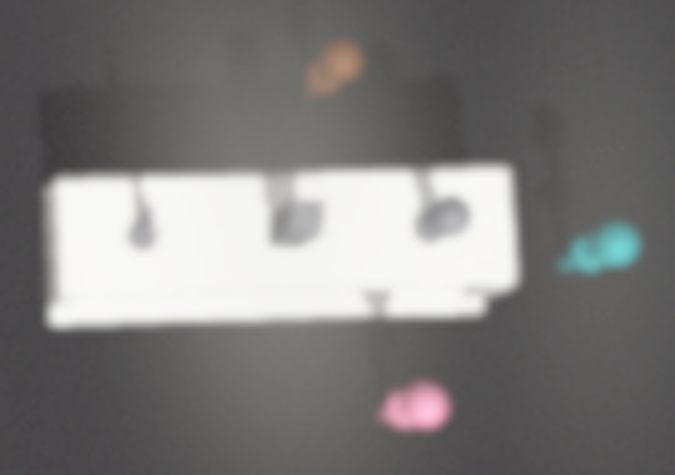

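View pics/c.png

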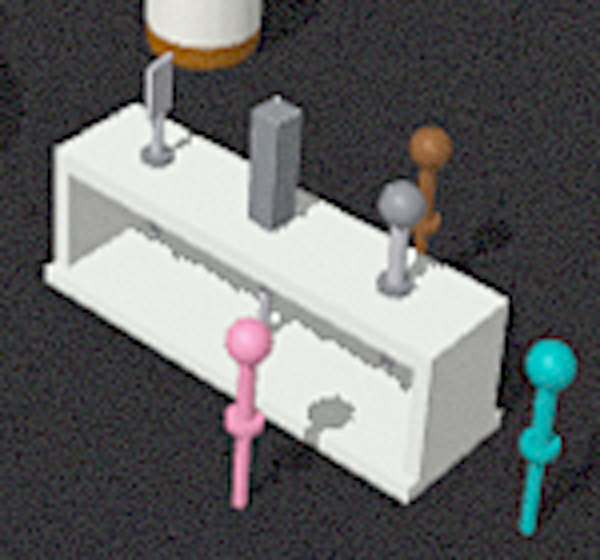

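View pics/d.png

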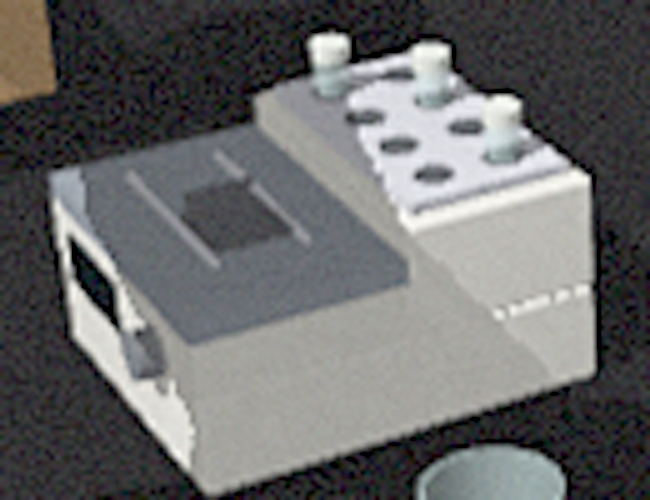

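```bash
cat >> h.py <<'E'
import pickle
def load(f): return pickle.load(open('pics/'+f+'.pkl','rb'))
def KT(d,o=None):
    f=210/np.tan(np.radians(d['fovy']/2)); K=np.array([[f,0,d['cx']],[0,f,d['cy']],[0,0,1]])
    if 'world_to_cam' in d: T=d['world_to_cam']
    else:
        from scipy.spatial.transform import Rotation as R
        W=np.eye(4); W[:3,:3]=R.from_euler('xyz',o['tcp_rot'],degrees=True).as_matrix(); W[:3,3]=o['ee_pos']
        T=np.linalg.inv(W@d['tool_from_camera'])
    return K,T
def ray(KTt,u,v,z):
    K,T=KTt; Ti=np.linalg.inv(T); r=Ti[:3,:3]@np.linalg.inv(K)@[u,v,1]; c=Ti[:3,3]
    return c+r*(z-c[2])/r[2]
def proj(KTt,p):
    K,T=KTt; q=K@(T[:3,:3]@np.asarray(p)+T[:3,3]); return q[:2]/q[2]
E
python3 - <<'E'
from h import *
np.set_printoptions(precision=4,suppress=True)
T=KT(load('top0.png')[0]);S=KT(load('side0.png')[0])
a=lambda x,y,z:ray(T,140+(x+.5)/5-.5,165+(y+.5)/5-.5,z)
b=lambda x,y,z:ray(T,315+(x+.5)/5-.5,180+(y+.5)/5-.5,z)
c=lambda x,y,z:ray(S,260+(x+.5)/4-.5,210+(y+.5)/4-.5,z)
d=lambda x,y,z:ray(S,125+(x+.5)/5-.5,140+(y+.5)/5-.5,z)
print('handle',b(303,219,.135),c(275,108,.135))
print('rack top',[b(*p,.075) for p in [(48,176),(514,166),(520,290),(48,300)]])
print('rack top side',[c(*p,.075) for p in [(57,148),(140,105),(508,300),(435,360)]])
print('scoop base',b(140,240,.075),c(157,157,.075),'ball base',c(395,285,.075))
print('ball top',b(450,215,.129),c(402,203,.119))
print('deck top',[a(*p,.09) for p in [(420,303),(395,532),(32,462),(85,250)]])
print('deck side',[d(*p,.09) for p in [(50,180),(250,125),(408,270),(190,343)]])
print('cover top',[a(*p,.0935) for p in [(228,347),(310,357),(298,437),(210,422)]])
print('pink base',c(238,503,0),'brown',c(420,250,0), 'pinktop',b(430,408,.08))
print('beaker',ray(T,283,256,.065))
E
```

```text
handle [ 0.5249 -0.221   0.135 ] [ 0.5286 -0.2197  0.135 ]
rack top [array([ 0.5524, -0.1074,  0.075 ]), array([ 0.5608, -0.335 ,  0.075 ]), array([ 0.5   , -0.3363,  0.075 ]), array([ 0.4916, -0.1077,  0.075 ])]
rack top side [array([ 0.4965, -0.1123,  0.075 ]), array([ 0.5524, -0.1126,  0.075 ]), array([ 0.56  , -0.3303,  0.075 ]), array([ 0.5053, -0.3337,  0.075 ])]
scoop base [ 0.5216 -0.1523  0.075 ] [ 0.5263 -0.1503  0.075 ] ball base [ 0.5325 -0.2904  0.075 ]
ball top [ 0.5286 -0.2903  0.129 ] [ 0.5319 -0.2903  0.119 ]
deck top [array([0.5211, 0.1353, 0.09  ]), array([0.4116, 0.1431, 0.09  ]), array([0.442 , 0.3173, 0.09  ]), array([0.5444, 0.298 , 0.09  ])]
deck side [array([0.4429, 0.3139, 0.09  ]), array([0.5461, 0.3009, 0.09  ]), array([0.5134, 0.1263, 0.09  ]), array([0.4074, 0.1366, 0.09  ])]
cover top [array([0.4981, 0.2258, 0.0935]), array([0.4939, 0.1864, 0.0935]), array([0.4556, 0.1904, 0.0935]), array([0.4621, 0.2326, 0.0935])]
pink base [ 0.4443 -0.2831  0.    ] brown [ 0.6438 -0.2233  0.    ] pinktop [ 0.442  -0.2904  0.08  ]
beaker [ 0.4511 -0.0084  0.065 ]
```

Run:
```python
from h import *
np.set_printoptions(precision=4,suppress=True)
d=snap('wrist','w0.png'); o=bot.get_obs(); print(d['tool_from_camera'],d['fovy'],d['cx'],d['cy'])
from scipy.spatial.transform import Rotation as R
print(R.from_euler('xyz',o['tcp_rot'],degrees=True).as_matrix())
```

```text
[[ 0.0003 -0.3135  0.9496 -0.1479]
 [ 1.      0.0015  0.0002  0.0006]
 [-0.0014  0.9496  0.3135 -0.0809]
 [ 0.      0.      0.      1.    ]] 60.19218608181116 286.35716645798533 208.12248091319626
[[-0.0004  0.3614  0.9324]
 [-0.0009  0.9324 -0.3614]
 [-1.     -0.001  -0.0001]]
```

View pics/w0.png

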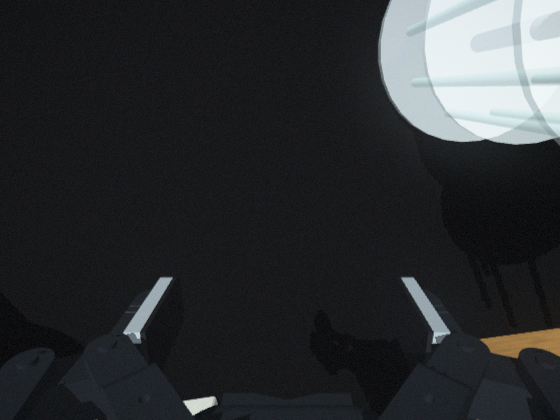

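{"name": "jog_arm", "arguments": {
  "deltas": [
    {"x": 28, "y": -30, "z": 8, "twist": -7.9},
    {"x": 55, "y": -61, "z": 16, "twist": -15.8},
    {"x": 83, "y": -91, "z": 24, "twist": -23.6},
    {"x": 110, "y": -121, "z": 24, "twist": -31.5},
    {"x": 138, "y": -152, "z": 24, "twist": -39.4},
    {"x": 166, "y": -182, "z": 24, "twist": -47.3},
    {"x": 193, "y": -212, "z": 24, "twist": -55.2},
    {"x": 221, "y": -242, "z": 24, "twist": -63},
    {"x": 248, "y": -273, "z": 24, "twist": -71},
    {"x": 276, "y": -303, "z": 24, "twist": -79}
  ]
}}

```text
validation failed for argument at $.de...
```

{"name": "jog_arm", "arguments": {
  "deltas": [
    {"x": 0},
    {"x": 0},
    {"x": 0}
  ]
}}

```text
validation failed for argument at $.de...
```

Run:
```python
from h import *
o=bot.get_obs();print(o['ee_pos'],o['tcp_rot'],o['qd'].max(),o['q'])
snap('wrist','w1.png')
```

```text
[0.19871104 0.51265639 0.2257491 ] [ -93.14280532   89.94161372 -114.33174087] 0.12735488641821602 [6.88114540e+01 5.00377860e+00 1.00451481e+01 9.50996679e+01
 3.20141186e-03 9.00003880e+01]
```

View pics/w1.png

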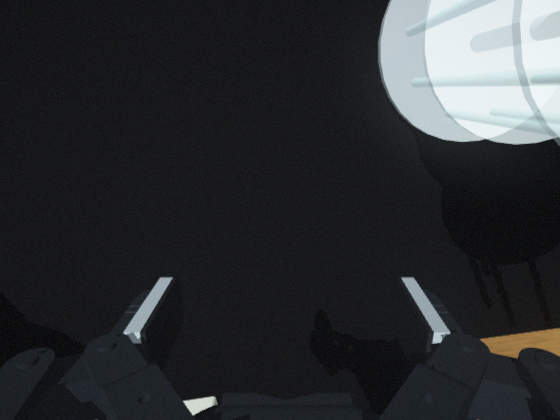

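The call was refused and nothing moved. I'll resend it with every field in each row.

{"name": "jog_arm", "arguments": {
  "deltas": [
    {"fingers": 1, "x": 28, "y": -30, "z": 8, "twist": -7.9},
    {"fingers": 1, "x": 55, "y": -61, "z": 16, "twist": -15.8},
    {"fingers": 1, "x": 83, "y": -91, "z": 24, "twist": -23.6},
    {"fingers": 1, "x": 110, "y": -121, "z": 24, "twist": -31.5},
    {"fingers": 1, "x": 138, "y": -152, "z": 24, "twist": -39.4},
    {"fingers": 1, "x": 166, "y": -182, "z": 24, "twist": -47.3},
    {"fingers": 1, "x": 193, "y": -212, "z": 24, "twist": -55.2},
    {"fingers": 1, "x": 221, "y": -242, "z": 24, "twist": -63},
    {"fingers": 1, "x": 248, "y": -273, "z": 24, "twist": -71},
    {"fingers": 1, "x": 276, "y": -303, "z": 24, "twist": -79}
  ]
}}

```text
time: 1.2
ee_pos: [0.4756, 0.2082, 0.2499]
tcp_rot: [-97.3, 90.0, 162.2]
wrist_force: [-0.3, 0.5, 0.6]
opening: 0.0854
```

{"name": "jog_arm", "arguments": {
  "deltas": [
    {"fingers": 1, "x": 0, "y": 0, "z": 0, "twist": 0},
    {"fingers": 1, "x": 0, "y": 0, "z": 0, "twist": 0}
  ]
}}

```text
time: 1.4
ee_pos: [0.4759, 0.2073, 0.2495]
tcp_rot: [-81.2, 89.9, 178.2]
wrist_force: [-0.5, 0.9, -0.1]
opening: 0.0856
```

Run:
```python
from h import *
o=bot.get_obs();print(o['ee_pos'],o['tcp_rot'],o['qd'].max(),o['q'])
snap('wrist','w2.png')
```

```text
[0.47592479 0.20734555 0.24951321] [-81.15400765  89.91418204 178.24080291] 2.1812712286092366 [2.35207782e+01 1.38249861e+00 8.91925135e+00 9.76143521e+01
 3.66478508e-02 1.24125943e+02]
```

View pics/w2.png

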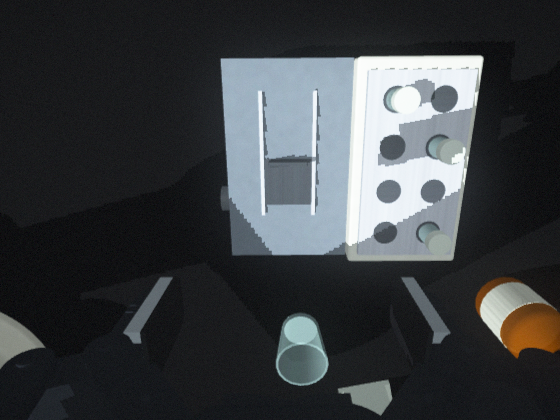

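Run:
```python
import cv2
w=cv2.imread('pics/w2.png'); c=cv2.resize(w[50:270,215:365],None,fx=4,fy=4,interpolation=cv2.INTER_CUBIC)[:, :]
cv2.imwrite('pics/e.png',cv2.resize(w[80:220,250:330],None,fx=7,fy=4.28,interpolation=cv2.INTER_CUBIC))
import numpy as np
c=cv2.resize(w[140:220,250:330],None,fx=7,fy=7,interpolation=cv2.INTER_CUBIC); cv2.imwrite('pics/e.png',(255*(c/255.)**.6).astype('uint8'))
```

```text
(no output)
```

View pics/e.png

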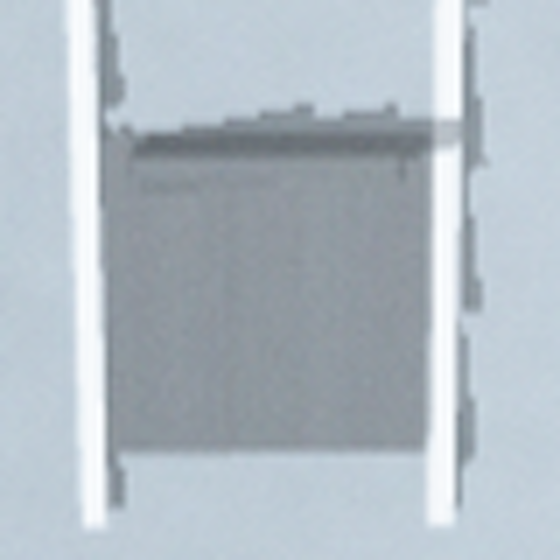

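Run:
```python
from h import *
np.set_printoptions(precision=4,suppress=True)
d,o=load('w2.png'); W=KT(d,o)
P={n:ray(W,*p,.09) for n,p in dict(bl=(355,58),fl=(221,58),fr=(232,255),br=(349,255)).items()}
print(P); 
for a,b in [('fr','fl'),('br','bl')]:
    v=P[b]-P[a]; print(np.degrees(np.arctan2(-v[0],v[1])),np.hypot(*v[:2]))
print([proj(W,p) for p in [(.475,.203,.09)]])
for p in [(262,90),(264,214),(316,90),(314,214)]: print('rail',ray(W,*p,.093))
for p in [(267,204),(312,204)]: print('cover near',ray(W,*p,.0935))
for p in [(268,163),(312,163)]: print('lip base?',ray(W,*p,.0935))
for p in [(268,158),(312,158)]: print('lip top?',ray(W,*p,.1045))
```

```text
{'bl': array([0.5469, 0.3006, 0.09  ]), 'fl': array([0.4432, 0.3196, 0.09  ]), 'fr': array([0.413 , 0.1518, 0.09  ]), 'br': array([0.5205, 0.1321, 0.09  ])}
-10.208750125781162 0.17055060753452286
-8.888508445972183 0.1704938057595906
[array([287.3814, 191.5206])]
rail [0.4703 0.2903 0.093 ]
rail [0.4509 0.1872 0.093 ]
rail [0.5128 0.2825 0.093 ]
rail [0.4947 0.1791 0.093 ]
cover near [0.4555 0.196  0.0935]
cover near [0.4944 0.1888 0.0935]
lip base? [0.4635 0.2317 0.0935]
lip base? [0.5003 0.2249 0.0935]
lip top? [0.4653 0.2377 0.1045]
lip top? [0.5005 0.2313 0.1045]
```

{"name": "jog_arm", "arguments": {
  "deltas": [
    {"fingers": 1, "x": 5, "y": -43, "z": 0, "twist": 1.3},
    {"fingers": 1, "x": 10, "y": -85, "z": 0, "twist": 2.5},
    {"fingers": 1, "x": 15, "y": -128, "z": 0, "twist": 3.8},
    {"fingers": 1, "x": 20, "y": -171, "z": 0, "twist": 5.1},
    {"fingers": 1, "x": 26, "y": -214, "z": 0, "twist": 6.4},
    {"fingers": 1, "x": 31, "y": -256, "z": 0, "twist": 7.6},
    {"fingers": 1, "x": 36, "y": -299, "z": 0, "twist": 8.9},
    {"fingers": 1, "x": 41, "y": -342, "z": 0, "twist": 10.2},
    {"fingers": 1, "x": 46, "y": -384, "z": 0, "twist": 11.4},
    {"fingers": 1, "x": 51, "y": -427, "z": 0, "twist": 12.7}
  ]
}}

```text
time: 2.45
ee_pos: [0.5267, -0.2191, 0.25]
tcp_rot: [-92.5, 90.0, 179.9]
wrist_force: [0.1, 0.8, 0.0]
opening: 0.0852
```

{"name": "jog_arm", "arguments": {
  "deltas": [
    {"fingers": 1, "x": 0, "y": 0, "z": 0, "twist": 0},
    {"fingers": 1, "x": 0, "y": 0, "z": 0, "twist": 0}
  ]
}}

```text
time: 2.65
ee_pos: [0.5268, -0.2186, 0.2497]
tcp_rot: [-115.7, 89.9, 156.8]
wrist_force: [0.2, 0.8, 1.2]
opening: 0.0855
```

Run:
```python
from h import *
o=bot.get_obs();print(o['ee_pos'],o['tcp_rot'],o['qd'].max(),o['q'])
snap('wrist','w3.png')
from scipy.spatial.transform import Rotation as R
y=R.from_euler('xyz',o['tcp_rot'],degrees=True).as_matrix()[:,1];print(np.degrees(np.arctan2(y[1],y[0])))
w=cv2.imread('pics/w3.png'); c=cv2.resize(w[100:300,190:390],None,fx=3,fy=3,interpolation=cv2.INTER_CUBIC); cv2.imwrite('pics/f.png',(255*(c/255.)**.6).astype('uint8'))
```

```text
[ 0.52675828 -0.21855373  0.24970295] [-115.69937003   89.91238889  156.77527752] 1.6632523685355598 [-2.25342582e+01  8.53715789e+00  1.66053671e+01  9.81558139e+01
  1.05576456e-03  6.49910935e+01]
2.4746737234780043
```

View pics/w3.png

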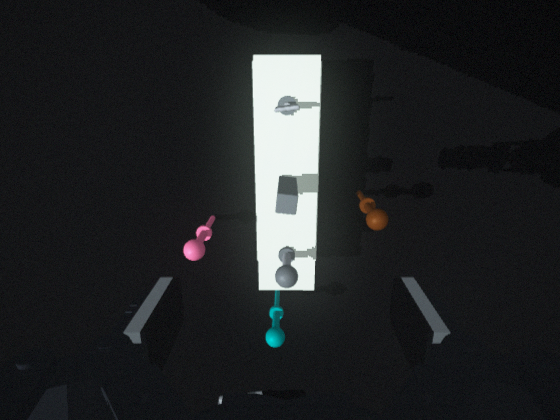

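View pics/f.png

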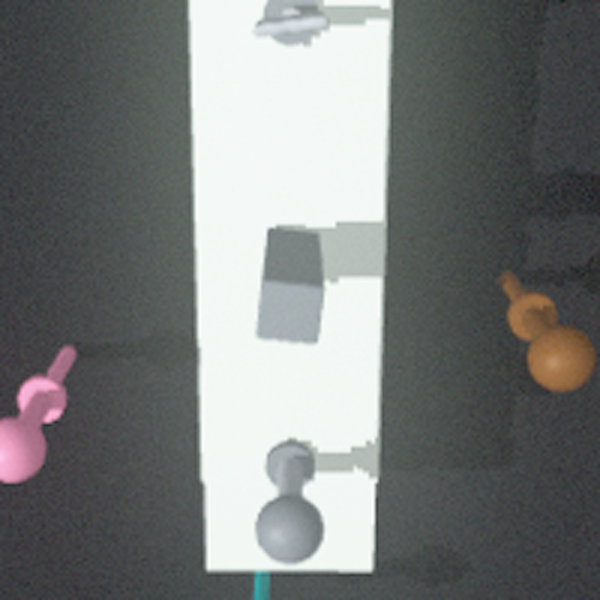

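Tools in the rack are the blade (288,105), the square handle (287,195) and the grey ball (287,275). The pink, brown and turquoise ball rods are outside the rack. The pin I want is the square handle, and the crop confirms it. It looks slightly yawed.

Run:
```python
from h import *
np.set_printoptions(precision=4,suppress=True)
d,o=load('w3.png'); W=KT(d,o)
f=lambda x,y,z:ray(W,190+(x+.5)/3-.5,100+(y+.5)/3-.5,z)
C=np.array([f(*p,.135) for p in [(263,278),(324,289),(317,342),(258,334)]]); print(C,C.mean(0))
for a,b in [(0,1),(3,2),(3,0),(2,1)]:
    v=C[b]-C[a]; print(np.hypot(*v[:2]),np.degrees(np.arctan2(v[1],v[0])))
print('base far edge',f(268,228,.075),f(320,233,.075))
v=f(320,233,.075)-f(268,228,.075);print(np.hypot(*v[:2]),np.degrees(np.arctan2(v[1],v[0])))
print('brown',f(505,275,0),f(560,358,.08),'pink',f(70,350,0))
```

```text
[[ 0.5196 -0.2113  0.135 ]
 [ 0.535  -0.2134  0.135 ]
 [ 0.534  -0.2276  0.135 ]
 [ 0.5189 -0.2262  0.135 ]] [ 0.5269 -0.2196  0.135 ]
0.015617386663825063 -7.992421148033996
0.015243699266021218 -5.526661441369634
0.014920215670090081 87.24266776215767
0.014235488866264287 85.92906075698619
base far edge [ 0.5196 -0.2124  0.075 ] [ 0.5355 -0.2133  0.075 ]
0.015894715192569693 -2.9979042988819424
brown [ 0.6094 -0.2441  0.    ] [ 0.612  -0.2484  0.08  ] pink [ 0.4438 -0.282   0.    ]
```

{"name": "jog_arm", "arguments": {
  "deltas": [
    {"fingers": 1, "x": 0, "y": -1.5, "z": -15, "twist": -4},
    {"fingers": 1, "x": 0, "y": -1.5, "z": -40, "twist": -7},
    {"fingers": 1, "x": 0, "y": -1.5, "z": -65, "twist": -7},
    {"fingers": 1, "x": 0, "y": -1.5, "z": -90, "twist": -7},
    {"fingers": 1, "x": 0, "y": -1.5, "z": -110, "twist": -7},
    {"fingers": 1, "x": 0, "y": -1.5, "z": -125, "twist": -7},
    {"fingers": 1, "x": 0, "y": -1.5, "z": -138, "twist": -7},
    {"fingers": 1, "x": 0, "y": -1.5, "z": -144, "twist": -7},
    {"fingers": 1, "x": 0, "y": -1.5, "z": -144, "twist": -7},
    {"fingers": 1, "x": 0, "y": -1.5, "z": -144, "twist": -7}
  ],
  "grip_force": 50
}}

```text
time: 3.7
ee_pos: [0.5271, -0.2194, 0.1068]
tcp_rot: [-173.9, 90.0, 91.6]
wrist_force: [-0.6, -0.0, -0.2]
opening: 0.0853
```

Run:
```python
from h import *
snap('wrist','w4.png');print(bot.get_obs()['ee_pos'])
```

```text
[ 0.52725165 -0.21950382  0.10698395]
```

View pics/w4.png

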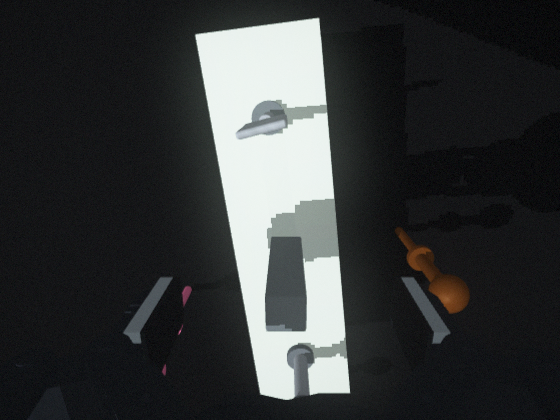

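The handle (286,280) is centred between the pads and square to them, so I'll close.

{"name": "jog_arm", "arguments": {
  "deltas": [
    {"fingers": 0.5, "x": 0, "y": 0, "z": -2, "twist": 0},
    {"fingers": 0, "x": 0, "y": 0, "z": -2, "twist": 0},
    {"fingers": 0, "x": 0, "y": 0, "z": -2, "twist": 0},
    {"fingers": 0, "x": 0, "y": 0, "z": -2, "twist": 0},
    {"fingers": 0, "x": 0, "y": 0, "z": -2, "twist": 0},
    {"fingers": 0, "x": 0, "y": 0, "z": -2, "twist": 0},
    {"fingers": 0, "x": 0, "y": 0, "z": -2, "twist": 0},
    {"fingers": 0, "x": 0, "y": 0, "z": -2, "twist": 0}
  ],
  "grip_force": 60
}}

```text
time: 4.55
ee_pos: [0.5273, -0.2195, 0.1052]
tcp_rot: [83.5, 90.0, -11.0]
wrist_force: [1.2, 0.7, 2.2]
opening: 0.0144
```

{"name": "jog_arm", "arguments": {
  "deltas": [
    {"fingers": 0, "x": 0, "y": 0, "z": 0, "twist": 0},
    {"fingers": 0, "x": 0, "y": 0, "z": 0, "twist": 0}
  ]
}}

```text
time: 4.75
ee_pos: [0.5273, -0.2196, 0.1052]
tcp_rot: [84.0, 90.0, -10.5]
wrist_force: [-0.3, -0.4, 2.2]
opening: 0.0147
```

{"name": "jog_arm", "arguments": {
  "deltas": [
    {"fingers": 0, "x": 0, "y": 0, "z": 5, "twist": 0},
    {"fingers": 0, "x": 0, "y": 0, "z": 15, "twist": 0},
    {"fingers": 0, "x": 0, "y": 0, "z": 30, "twist": 0},
    {"fingers": 0, "x": 0, "y": 0, "z": 50, "twist": 0},
    {"fingers": 0, "x": 0, "y": 0, "z": 75, "twist": 0},
    {"fingers": 0, "x": 0, "y": 0, "z": 100, "twist": 0},
    {"fingers": 0, "x": 0, "y": 0, "z": 125, "twist": 0},
    {"fingers": 0, "x": 0, "y": 0, "z": 145, "twist": 0},
    {"fingers": 0, "x": 0, "y": 0, "z": 155, "twist": 0},
    {"fingers": 0, "x": 0, "y": 0, "z": 155, "twist": 0}
  ]
}}

```text
time: 5.75
ee_pos: [0.5278, -0.2197, 0.2622]
tcp_rot: [74.8, 89.8, -19.7]
wrist_force: [0.2, -1.4, -0.2]
opening: 0.0149
```

Run:
```python
from h import *
print(bot.get_obs()['ee_pos'],bot.get_obs()['opening'])
snap('wrist','w5.png');snap('side','s5.png')
s=cv2.imread('pics/s5.png'); cv2.imwrite('pics/g.png',cv2.resize(s[100:340,220:420],None,fx=2.5,fy=2.5,interpolation=cv2.INTER_CUBIC))
```

```text
[ 0.52780417 -0.21973625  0.26216224] 0.014916605244481141
```

View pics/w5.png

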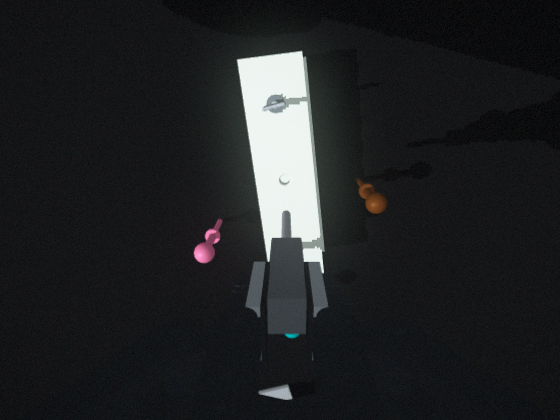

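View pics/g.png

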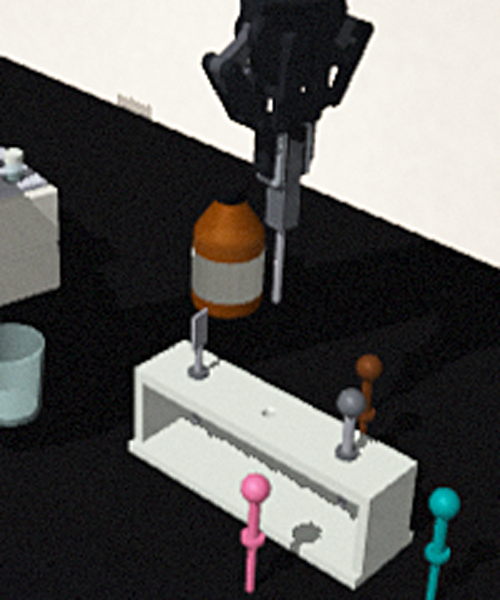

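Run:
```python
from h import *
np.set_printoptions(precision=4,suppress=True)
w=load('w5.png');W=KT(*w);S=KT(load('s5.png')[0]);o=w[1];print(o['ee_pos'])
for z in (.168,.172,.176): print(z,ray(W,286.3,212,z),ray(S,330.3,219.5,z))
P=[A[0]@A[1][:3] for A in (W,S)]
X=cv2.triangulatePoints(P[0],P[1],np.array([[286.3],[213.]]),np.array([[330.3],[219.5]])).ravel();print(X[:3]/X[3])
y=np.linalg.inv(W[1])[:3,:3]
c=cv2.imread('pics/w5.png')[195:245,265:310];cv2.imwrite('pics/h.png',(255*(cv2.resize(c,None,fx=10,fy=10,interpolation=2)/255.)**.5).astype('uint8'))
c=cv2.imread('pics/s5.png')[170:230,310:350];cv2.imwrite('pics/i.png',cv2.resize(c,None,fx=10,fy=10,interpolation=2))
```

```text
[ 0.5276 -0.2197  0.2606]
0.168 [ 0.5275 -0.2208  0.168 ] [ 0.5329 -0.2182  0.168 ]
0.172 [ 0.5276 -0.2194  0.172 ] [ 0.5278 -0.2225  0.172 ]
0.176 [ 0.5277 -0.2181  0.176 ] [ 0.5227 -0.2267  0.176 ]
[ 0.5283 -0.2213  0.1711]
```

View pics/h.png

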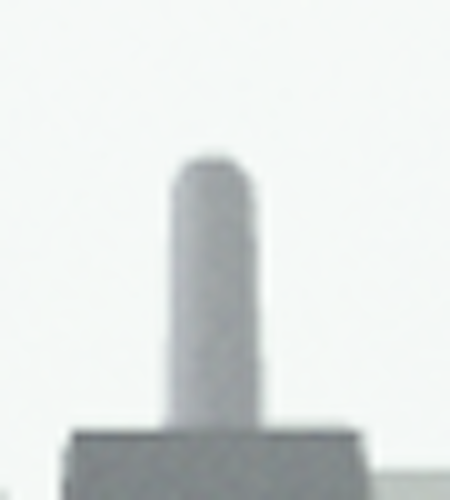

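View pics/i.png

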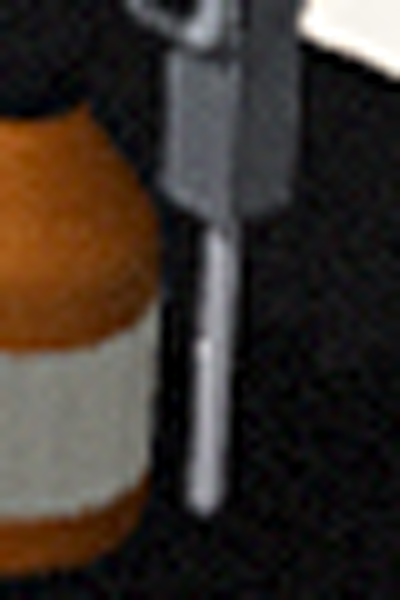

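{"name": "jog_arm", "arguments": {
  "deltas": [
    {"fingers": 0, "x": -5, "y": 30, "z": 0, "twist": -0.6},
    {"fingers": 0, "x": -10, "y": 75, "z": 0, "twist": -1.1},
    {"fingers": 0, "x": -15, "y": 120, "z": 0, "twist": -1.7},
    {"fingers": 0, "x": -20, "y": 165, "z": 0, "twist": -2.3},
    {"fingers": 0, "x": -25, "y": 210, "z": 0, "twist": -2.9},
    {"fingers": 0, "x": -30, "y": 255, "z": 0, "twist": -3.4},
    {"fingers": 0, "x": -35, "y": 300, "z": 0, "twist": -4},
    {"fingers": 0, "x": -40, "y": 345, "z": 0, "twist": -4.6},
    {"fingers": 0, "x": -45, "y": 390, "z": 0, "twist": -5.1},
    {"fingers": 0, "x": -49, "y": 428, "z": -10, "twist": -5.7}
  ]
}}

```text
time: 6.85
ee_pos: [0.4776, 0.2106, 0.2494]
tcp_rot: [137.2, 90.0, 37.1]
wrist_force: [0.4, -0.1, -1.0]
opening: 0.0148
```

{"name": "jog_arm", "arguments": {
  "deltas": [
    {"fingers": 0, "x": 0, "y": 0, "z": -8, "twist": 0},
    {"fingers": 0, "x": 0, "y": 0, "z": -20, "twist": 0},
    {"fingers": 0, "x": 0, "y": 0, "z": -20, "twist": 0},
    {"fingers": 0, "x": 0, "y": 0, "z": -20, "twist": 0}
  ]
}}

```text
time: 7.25
ee_pos: [0.4776, 0.2094, 0.229]
tcp_rot: [-48.4, 90.0, -148.6]
wrist_force: [-0.5, -0.5, -0.0]
opening: 0.015
```

Run:
```python
from h import *
o=bot.get_obs();print(o['ee_pos'],o['tcp_rot'],o['qd'].max(),o['q'])
snap('wrist','w6.png');snap('side','s6.png')
s=cv2.imread('pics/s6.png'); cv2.imwrite('pics/g6.png',cv2.resize(s[70:250,120:280],None,fx=3,fy=3,interpolation=cv2.INTER_CUBIC))
```

```text
[0.47756825 0.20941728 0.22897516] [ -48.35915882   89.97102595 -148.60258839] 1.2876718170888823 [ 2.36799772e+01  1.13715418e+00  6.36909984e+00  9.52606573e+01
 -3.89085875e-03  1.23923408e+02]
```

View pics/w6.png

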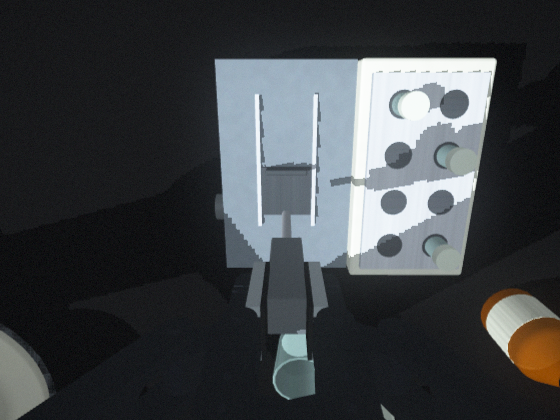

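View pics/g6.png

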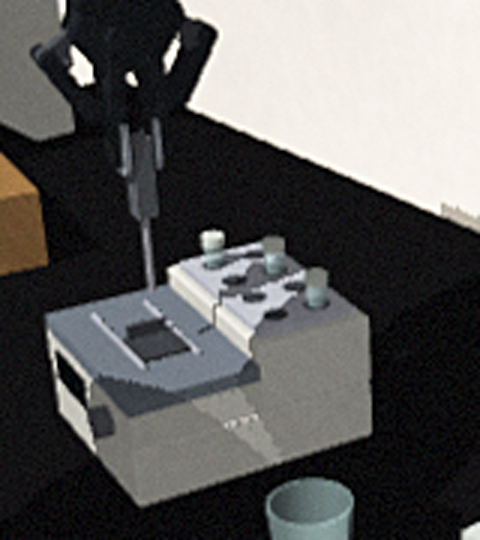

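{"name": "jog_arm", "arguments": {
  "deltas": [
    {"fingers": 0, "x": 0, "y": 0, "z": -10, "twist": 0},
    {"fingers": 0, "x": 0, "y": 0, "z": -20, "twist": 0},
    {"fingers": 0, "x": 0, "y": 0, "z": -28, "twist": 0},
    {"fingers": 0, "x": 0, "y": 0, "z": -33, "twist": 0},
    {"fingers": 0, "x": 0, "y": 0, "z": -36, "twist": 0},
    {"fingers": 0, "x": 0, "y": 0, "z": -38, "twist": 0},
    {"fingers": 0, "x": 0, "y": 0, "z": -40, "twist": 0},
    {"fingers": 0, "x": 0, "y": 0, "z": -41, "twist": 0},
    {"fingers": 0, "x": 0, "y": 0, "z": -41, "twist": 0}
  ]
}}

```text
time: 8.25
ee_pos: [0.4779, 0.2097, 0.1889]
tcp_rot: [126.2, 89.9, 26.0]
wrist_force: [0.5, -0.6, -0.5]
opening: 0.0149
```

Run:
```python
from h import *
o=bot.get_obs();print(o['ee_pos'],o['tcp_rot'],o['wrist_force'])
snap('wrist','w7.png');snap('side','s7.png')
s=cv2.imread('pics/s7.png'); cv2.imwrite('pics/g7.png',cv2.resize(s[140:220,130:220],None,fx=7,fy=7,interpolation=cv2.INTER_CUBIC))
w=cv2.imread('pics/w7.png'); cv2.imwrite('pics/e7.png',cv2.resize(w[40:290,200:370],None,fx=3,fy=2.4,interpolation=cv2.INTER_CUBIC))
```

```text
[0.47793635 0.20970498 0.18885652] [126.19825187  89.938246    25.95295826] [ 0.47532405 -0.62623106 -0.48594831]
```

View pics/e7.png

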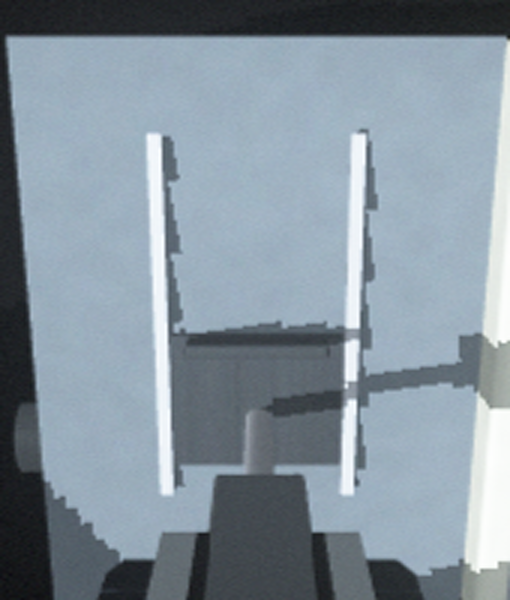

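View pics/g7.png

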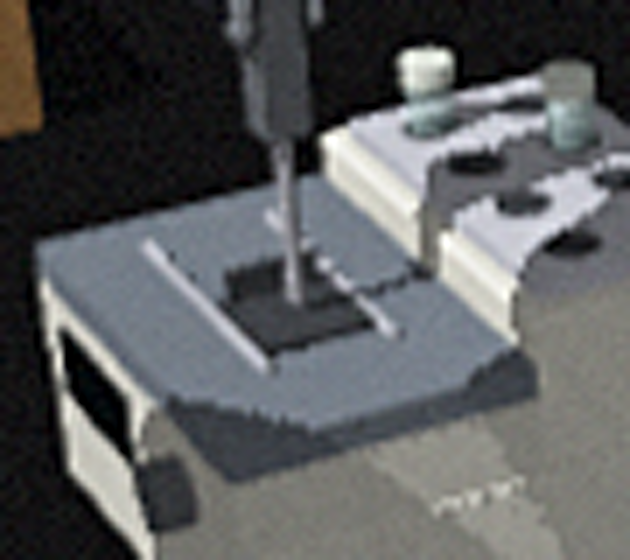

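{"name": "jog_arm", "arguments": {
  "deltas": [
    {"fingers": 0, "x": 0.3, "y": 1.5, "z": -0.7, "twist": 0},
    {"fingers": 0, "x": 0.9, "y": 5, "z": -1.5, "twist": 0},
    {"fingers": 0, "x": 1.5, "y": 8.5, "z": -1.5, "twist": 0},
    {"fingers": 0, "x": 2.1, "y": 11.5, "z": -1.5, "twist": 0},
    {"fingers": 0, "x": 2.5, "y": 14, "z": -1.5, "twist": 0},
    {"fingers": 0, "x": 3, "y": 16.5, "z": -1.5, "twist": 0},
    {"fingers": 0, "x": 3.4, "y": 19, "z": -1.5, "twist": 0},
    {"fingers": 0, "x": 3.8, "y": 21.5, "z": -1.5, "twist": 0},
    {"fingers": 0, "x": 4.3, "y": 24, "z": -1.5, "twist": 0},
    {"fingers": 0, "x": 4.3, "y": 24, "z": -1.5, "twist": 0}
  ]
}}

```text
time: 9.35
ee_pos: [0.4823, 0.234, 0.1875]
tcp_rot: [127.3, 89.9, 27.1]
wrist_force: [-0.1, -0.3, -0.4]
opening: 0.015
```

Run:
```python
from h import *
o=bot.get_obs();print(o['ee_pos'],o['tcp_rot'],o['wrist_force'])
snap('wrist','w8.png')
w=cv2.imread('pics/w8.png'); cv2.imwrite('pics/e8.png',cv2.resize(w[40:290,200:370],None,fx=3,fy=2.4,interpolation=cv2.INTER_CUBIC))
```

```text
[0.48233895 0.23396805 0.1874569 ] [127.31078474  89.92794067  27.07297688] [-0.10130131 -0.28531338 -0.36981501]
```

View pics/e8.png

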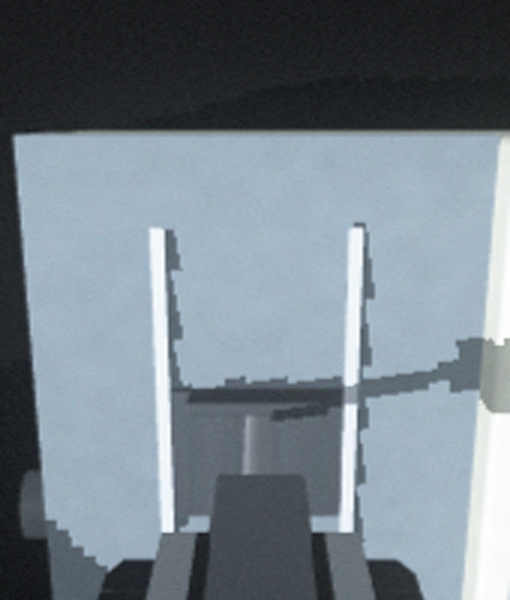

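{"name": "jog_arm", "arguments": {
  "deltas": [
    {"fingers": 0, "x": 0.4, "y": 2, "z": 0, "twist": 0},
    {"fingers": 0, "x": 0.7, "y": 4, "z": 0, "twist": 0},
    {"fingers": 0, "x": 1.1, "y": 6, "z": 0, "twist": 0},
    {"fingers": 0, "x": 1.4, "y": 8, "z": 0, "twist": 0},
    {"fingers": 0, "x": 1.8, "y": 10, "z": 0, "twist": 0},
    {"fingers": 0, "x": 2.2, "y": 12, "z": 0, "twist": 0},
    {"fingers": 0, "x": 2.5, "y": 14, "z": 0, "twist": 0},
    {"fingers": 0, "x": 2.7, "y": 15, "z": 0, "twist": 0},
    {"fingers": 0, "x": 2.9, "y": 16, "z": 0, "twist": 0},
    {"fingers": 0, "x": 2.9, "y": 16, "z": 0, "twist": 0}
  ]
}}

```text
time: 10.4
ee_pos: [0.4852, 0.25, 0.1875]
tcp_rot: [132.2, 89.9, 31.9]
wrist_force: [-0.6, -0.8, 0.9]
opening: 0.0144
```

Run:
```python
from h import *
o=bot.get_obs();print(o['ee_pos'],o['tcp_rot'],o['wrist_force'])
snap('wrist','w9.png');snap('side','s9.png')
s=cv2.imread('pics/s9.png'); cv2.imwrite('pics/g9.png',cv2.resize(s[140:220,130:220],None,fx=7,fy=7,interpolation=cv2.INTER_CUBIC))
w=cv2.imread('pics/w9.png'); cv2.imwrite('pics/e9.png',cv2.resize(w[40:290,200:370],None,fx=3,fy=2.4,interpolation=cv2.INTER_CUBIC))
```

```text
[0.48523028 0.24998558 0.18750731] [132.18201546  89.92095433  31.94864111] [-0.61598764 -0.83758221  0.92442304]
```

View pics/e9.png

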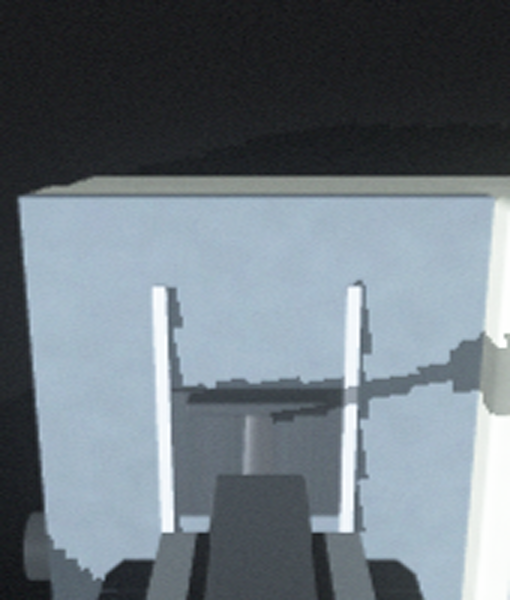

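View pics/g9.png

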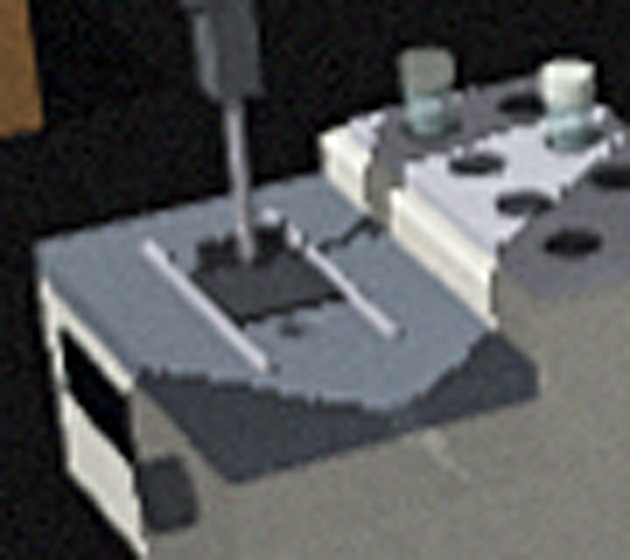

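Run:
```python
from h import *
np.set_printoptions(precision=4,suppress=True)
S=KT(load('s9.png')[0])
d=lambda x,y,z:ray(S,130+(x+.5)/7-.5,140+(y+.5)/7-.5,z)
t=np.radians(-10.2);ex=np.array([np.cos(t),np.sin(t)]);ey=np.array([-np.sin(t),np.cos(t)])
for n,p in dict(hole=(293,329,.09),covnear1=(246,326,.0935),covnear2=(340,297,.0935),tip=(249,264,.0975)).items():
    X=d(*p);print(n,X,X[:2]@ex,X[:2]@ey)
```

```text
hole [0.4756 0.2073 0.09  ] 0.43138576024149367 0.28820253040063015
covnear1 [0.4622 0.2135 0.0935] 0.41707019763199793 0.29195056575430417
covnear2 [0.496  0.21   0.0935] 0.45094619963546245 0.2945440411212353
tip [0.4833 0.2439 0.0975] 0.432438360266507 0.3256017109801463
```

{"name": "jog_arm", "arguments": {
  "deltas": [
    {"fingers": 0, "x": 0.2, "y": 1, "z": 0, "twist": 0},
    {"fingers": 0, "x": 0.4, "y": 2, "z": 0, "twist": 0},
    {"fingers": 0, "x": 0.5, "y": 3, "z": 0, "twist": 0},
    {"fingers": 0, "x": 0.5, "y": 3, "z": 0, "twist": 0}
  ]
}}

```text
time: 10.9
ee_pos: [0.4858, 0.253, 0.1875]
tcp_rot: [136.1, 89.9, 35.8]
wrist_force: [-0.4, -1.6, -1.4]
opening: 0.0147
```

{"name": "jog_arm", "arguments": {
  "deltas": [
    {"fingers": 0, "x": 0.2, "y": 1, "z": 0, "twist": 0},
    {"fingers": 0, "x": 0.2, "y": 1, "z": 0, "twist": 0}
  ]
}}

```text
time: 11.1
ee_pos: [0.486, 0.2541, 0.1875]
tcp_rot: [135.3, 89.9, 35.1]
wrist_force: [-0.3, -0.9, -0.7]
opening: 0.0147
```

Run:
```python
from h import *
o=bot.get_obs();print(o['ee_pos'],o['tcp_rot'],o['wrist_force'])
snap('side','s10.png')
s=cv2.imread('pics/s10.png'); cv2.imwrite('pics/g10.png',cv2.resize(s[160:200,140:200],None,fx=12,fy=12,interpolation=cv2.INTER_CUBIC))
```

```text
[0.48597457 0.25414471 0.18748501] [135.30165728  89.91523051  35.07282175] [-0.3302987  -0.85125041 -0.68735825]
```

View pics/g10.png

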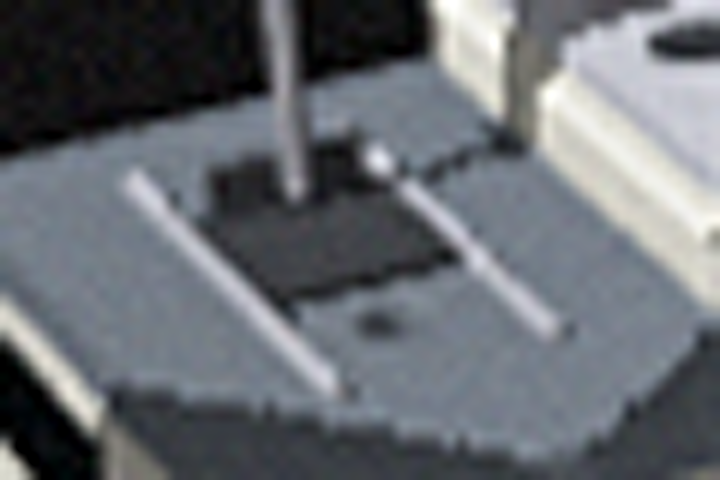

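{"name": "jog_arm", "arguments": {
  "deltas": [
    {"fingers": 0, "x": -0.6, "y": -3, "z": 2, "twist": 0},
    {"fingers": 0, "x": -0.7, "y": -4, "z": 12, "twist": 0},
    {"fingers": 0, "x": -1, "y": -5, "z": 24, "twist": 0},
    {"fingers": 0, "x": -4, "y": -22, "z": 30, "twist": 0},
    {"fingers": 0, "x": -7, "y": -40, "z": 30, "twist": 0},
    {"fingers": 0, "x": -11, "y": -58, "z": 30, "twist": 0},
    {"fingers": 0, "x": -13, "y": -72, "z": 30, "twist": 0},
    {"fingers": 0, "x": -13, "y": -72, "z": 30, "twist": 0},
    {"fingers": 0, "x": -13, "y": -72, "z": 30, "twist": 0},
    {"fingers": 0, "x": -13, "y": -72, "z": 30, "twist": 0}
  ]
}}

```text
time: 12.15
ee_pos: [0.473, 0.1822, 0.2173]
tcp_rot: [144.5, 89.9, 44.2]
wrist_force: [-0.3, 0.0, -0.3]
opening: 0.0147
```

Run:
```python
from h import *
o=bot.get_obs();print(o['ee_pos'],o['tcp_rot'],o['wrist_force'])
snap('wrist','w11.png');snap('side','s11.png')
s=cv2.imread('pics/s11.png'); cv2.imwrite('pics/g11.png',cv2.resize(s[140:220,130:220],None,fx=7,fy=7,interpolation=cv2.INTER_CUBIC))
w=cv2.imread('pics/w11.png'); cv2.imwrite('pics/e11.png',cv2.resize(w[90:250,230:350],None,fx=5,fy=3.75,interpolation=cv2.INTER_CUBIC))
```

```text
[0.47301879 0.18224192 0.21731151] [144.48092699  89.91544148  44.24940631] [-0.27764058  0.03427958 -0.29623547]
```

View pics/e11.png

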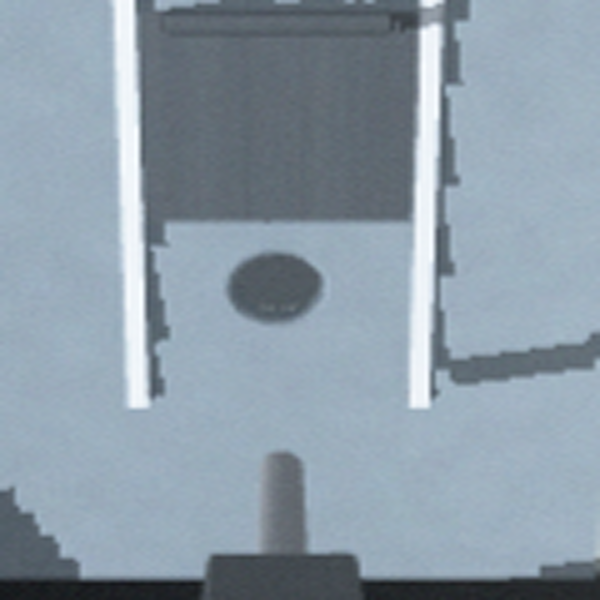

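View pics/g11.png

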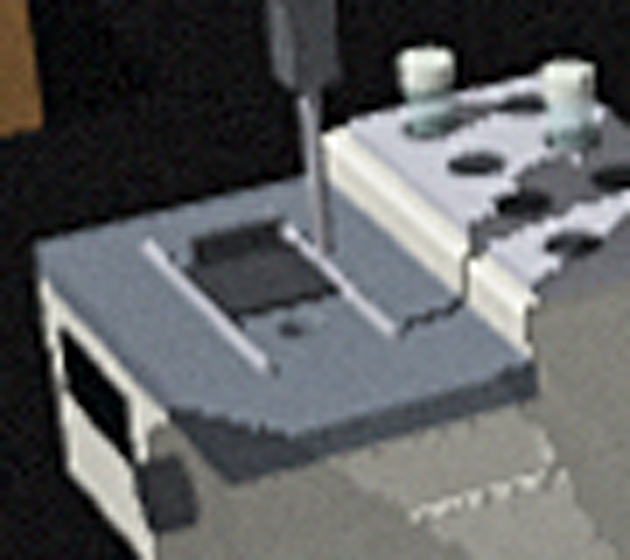

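The cover is off and the whole hole is visible at crop (275,288), with a gap of about 4 mm to the cover. The pin tip is at crop (283,455).

Run:
```python
from h import *
np.set_printoptions(precision=4,suppress=True)
w=load('w11.png');W=KT(*w);S=KT(load('s11.png')[0]);o=w[1];print(o['ee_pos'])
e=lambda x,y,z:ray(W,230+(x+.5)/5-.5,90+(y+.5)/3.75-.5,z)
d=lambda x,y,z:ray(S,130+(x+.5)/7-.5,140+(y+.5)/7-.5,z)
t=np.radians(-10.2);ex=np.array([np.cos(t),np.sin(t)]);ey=np.array([-np.sin(t),np.cos(t)])
def p(n,X): print(n,X,X[:2]@ex,X[:2]@ey)
p('hole W',e(275,288,.09)); p('hole l',e(228,288,.09)); p('hole r',e(322,288,.09)); p('hole t',e(275,252,.09)); p('hole b',e(275,323,.09))
p('cover near',e(275,222,.0935))
zt=o['ee_pos'][2]-.09
p('tip W',e(283,458,zt)); p('hole S',d(291,329,.09)); p('tip S',d(325,249,zt)); p('tcp',o['ee_pos'])
P=[A[0]@A[1][:3] for A in (W,S)]
def tri(a,b):
    X=cv2.triangulatePoints(P[0],P[1],np.array([[230+(a[0]+.5)/5-.5],[90+(a[1]+.5)/3.75-.5]]),np.array([[130+(b[0]+.5)/7-.5],[140+(b[1]+.5)/7-.5]])).ravel();return X[:3]/X[3]
p('tri hole',tri((275,288),(291,329))); p('tri tip',tri((283,456),(325,251)))
```

```text
[0.473  0.1824 0.2173]
hole W [0.4759 0.2065 0.09  ] 0.4317811411384619 0.2875228978300922
hole l [0.4687 0.2078 0.09  ] 0.4245348533263609 0.287514252776035
hole r [0.483  0.2052 0.09  ] 0.43902750308125993 0.2875315429725897
hole t [0.4772 0.2138 0.09  ] 0.43178326627300506 0.29496785303878154
hole b [0.4746 0.1993 0.09  ] 0.4317790404542642 0.2801635991872568
cover near [0.4784 0.2204 0.0935] 0.4318006076789367 0.3016293040282823
tip W [0.4728 0.1825 0.1273] 0.4330492371086653 0.26332012749618217
hole S [0.4751 0.2077 0.09  ] 0.4308395775456629 0.2885534999582792
tip S [0.4763 0.1838 0.1273] 0.4362129866786229 0.2652018113233777
tcp [0.473  0.1824 0.2173] 0.4332342763676725 0.26330382305585875
tri hole [0.4752 0.207  0.0903] 0.43099104869353083 0.28786414535285254
tri tip [0.4744 0.1821 0.1277] 0.43460416254816836 0.2632676523638108
```

{"name": "jog_arm", "arguments": {
  "deltas": [
    {"fingers": 0, "x": 1, "y": 10, "z": 0, "twist": 0},
    {"fingers": 0, "x": 2.7, "y": 20, "z": 0, "twist": 0},
    {"fingers": 0, "x": 2.7, "y": 24.3, "z": -4, "twist": 0},
    {"fingers": 0, "x": 2.7, "y": 24.3, "z": -14, "twist": 0},
    {"fingers": 0, "x": 2.7, "y": 24.3, "z": -20, "twist": 0},
    {"fingers": 0, "x": 2.7, "y": 24.3, "z": -22, "twist": 0},
    {"fingers": 0, "x": 2.7, "y": 24.3, "z": -22, "twist": 0}
  ]
}}

```text
time: 12.95
ee_pos: [0.4754, 0.2065, 0.1947]
tcp_rot: [174.1, 90.0, 73.9]
wrist_force: [-0.7, -0.7, -0.2]
opening: 0.0145
```

Run:
```python
from h import *
o=bot.get_obs();print(o['ee_pos'],o['tcp_rot'],o['wrist_force'])
snap('wrist','w12.png');snap('side','s12.png')
s=cv2.imread('pics/s12.png'); cv2.imwrite('pics/g12.png',cv2.resize(s[140:220,130:220],None,fx=7,fy=7,interpolation=cv2.INTER_CUBIC))
w=cv2.imread('pics/w12.png'); cv2.imwrite('pics/e12.png',cv2.resize(w[140:260,230:350],None,fx=5,fy=5,interpolation=cv2.INTER_CUBIC))
```

```text
[0.47544317 0.20645532 0.19473135] [174.11519942  89.97330793  73.89757358] [-0.74557014 -0.72852769 -0.20951223]
```

View pics/e12.png

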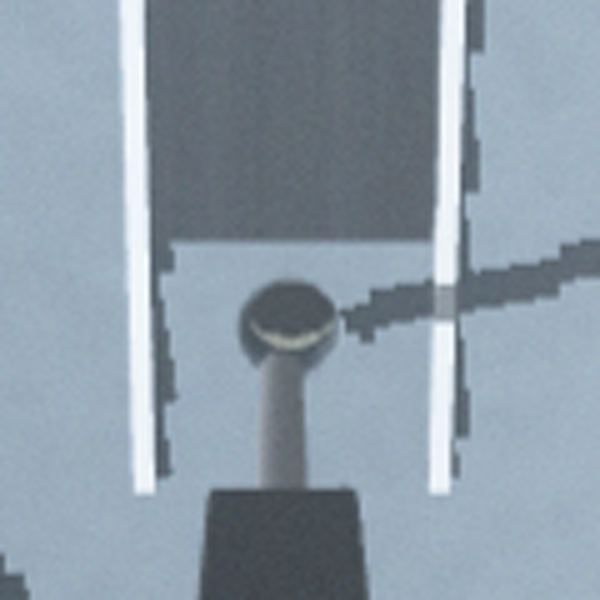

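View pics/g12.png

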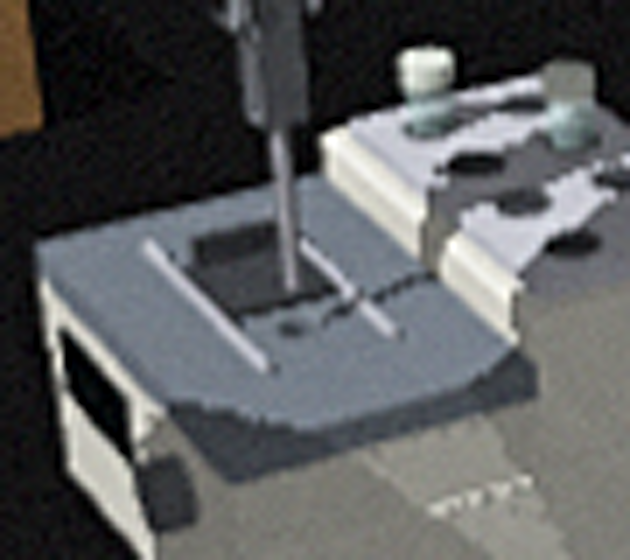

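{"name": "jog_arm", "arguments": {
  "deltas": [
    {"fingers": 0, "x": 0.6, "y": 0.2, "z": -5, "twist": 0},
    {"fingers": 0, "x": 0.6, "y": 0.2, "z": -10, "twist": 0},
    {"fingers": 0, "x": 0.6, "y": 0.2, "z": -14, "twist": 0},
    {"fingers": 0, "x": 0.6, "y": 0.2, "z": -17, "twist": 0},
    {"fingers": 0, "x": 0.6, "y": 0.2, "z": -20, "twist": 0},
    {"fingers": 0, "x": 0.6, "y": 0.2, "z": -20, "twist": 0}
  ]
}}

```text
time: 13.65
ee_pos: [0.4761, 0.2067, 0.175]
tcp_rot: [151.0, 89.9, 50.8]
wrist_force: [0.4, 0.6, -0.3]
opening: 0.0148
```

Run:
```python
from h import *
o=bot.get_obs();print(o['ee_pos'],o['tcp_rot'],o['wrist_force'])
snap('wrist','w13.png');snap('side','s13.png')
s=cv2.imread('pics/s13.png'); a=cv2.resize(s[150:210,140:210],None,fx=6,fy=6,interpolation=cv2.INTER_CUBIC)
w=cv2.imread('pics/w13.png'); b=cv2.resize(w[170:240,255:325],None,fx=5.142,fy=5.142,interpolation=cv2.INTER_CUBIC)
cv2.imwrite('pics/e13.png',np.hstack([a,cv2.resize(b,(360,360))]))
```

```text
[0.47614785 0.2067254  0.17498255] [151.01200565  89.94948701  50.79355341] [ 0.38176862  0.55304314 -0.29104366]
```

View pics/e13.png

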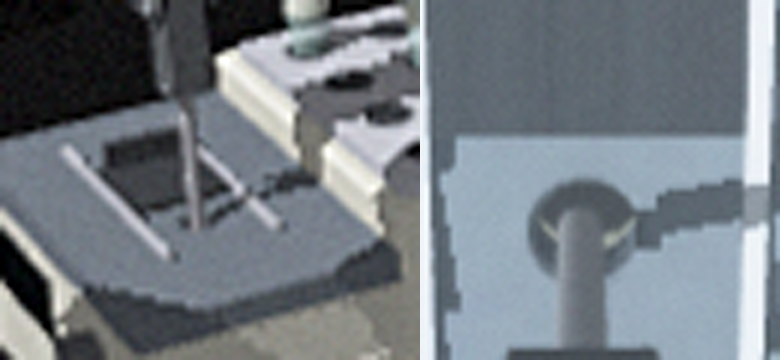

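The pin is centred in the hole with no contact force. Next I'll go down slowly to just above the button.

{"name": "jog_arm", "arguments": {
  "deltas": [
    {"fingers": 0, "x": 0, "y": 0, "z": -4, "twist": 0},
    {"fingers": 0, "x": 0, "y": 0, "z": -8, "twist": 0},
    {"fingers": 0, "x": 0, "y": 0, "z": -12, "twist": 0},
    {"fingers": 0, "x": 0, "y": 0, "z": -15, "twist": 0},
    {"fingers": 0, "x": 0, "y": 0, "z": -17, "twist": 0},
    {"fingers": 0, "x": 0, "y": 0, "z": -18, "twist": 0},
    {"fingers": 0, "x": 0, "y": 0, "z": -18, "twist": 0}
  ]
}}

```text
time: 14.45
ee_pos: [0.4763, 0.2068, 0.1574]
tcp_rot: [139.7, 89.9, 39.5]
wrist_force: [-0.4, 0.5, -0.5]
opening: 0.015
```

{"name": "jog_arm", "arguments": {
  "deltas": [
    {"fingers": 0, "x": 0, "y": 0, "z": -0.7, "twist": 0},
    {"fingers": 0, "x": 0, "y": 0, "z": -1.4, "twist": 0},
    {"fingers": 0, "x": 0, "y": 0, "z": -2.1, "twist": 0},
    {"fingers": 0, "x": 0, "y": 0, "z": -2.8, "twist": 0},
    {"fingers": 0, "x": 0, "y": 0, "z": -3.5, "twist": 0},
    {"fingers": 0, "x": 0, "y": 0, "z": -4, "twist": 0},
    {"fingers": 0, "x": 0, "y": 0, "z": -4, "twist": 0},
    {"fingers": 0, "x": 0, "y": 0, "z": -4, "twist": 0}
  ]
}}

```text
time: 15.25
ee_pos: [0.4763, 0.2068, 0.1535]
tcp_rot: [138.3, 89.9, 38.0]
wrist_force: [-0.2, 0.1, 1.6]
opening: 0.0147
```

Run:
```python
from h import *
for i in range(4):
    o=bot.get_obs();print(o['ee_pos'],o['wrist_force'],o['torque'])
    viewer.camera('side')
```

```text
[0.47633574 0.20680561 0.15350541] [-0.1526303   0.0588829   1.64719626] [ 0.00797709  0.09292137 -0.07127497]
[0.4763157  0.20679876 0.15350499] [ 0.10166045 -0.30159613  2.09661453] [ 0.07056577  0.04899957 -0.03585124]
[0.47636005 0.20681114 0.15352706] [-1.22450909  0.92957065  2.48022056] [-0.0012231   0.02059823 -0.02709704]
[0.47632336 0.2068352  0.15349717] [ 0.0183638  -0.0920111   1.25087498] [-0.0140328   0.04680855 -0.02407448]
```

Contact now, about 2 N. I'll press on slowly.

{"name": "jog_arm", "arguments": {
  "deltas": [
    {"fingers": 0, "x": 0, "y": 0, "z": -0.6, "twist": 0},
    {"fingers": 0, "x": 0, "y": 0, "z": -1.2, "twist": 0},
    {"fingers": 0, "x": 0, "y": 0, "z": -1.8, "twist": 0},
    {"fingers": 0, "x": 0, "y": 0, "z": -2.4, "twist": 0},
    {"fingers": 0, "x": 0, "y": 0, "z": -3, "twist": 0},
    {"fingers": 0, "x": 0, "y": 0, "z": -3.5, "twist": 0},
    {"fingers": 0, "x": 0, "y": 0, "z": -3.5, "twist": 0}
  ]
}}

```text
time: 16.15
ee_pos: [0.4764, 0.2068, 0.15]
tcp_rot: [138.0, 89.9, 37.8]
wrist_force: [-0.3, -0.4, 3.8]
opening: 0.0144
```

{"name": "jog_arm", "arguments": {
  "deltas": [
    {"fingers": 0, "x": 0, "y": 0, "z": -0.3, "twist": 0},
    {"fingers": 0, "x": 0, "y": 0, "z": -0.5, "twist": 0},
    {"fingers": 0, "x": 0, "y": 0, "z": -0.5, "twist": 0}
  ]
}}

```text
time: 16.45
ee_pos: [0.4764, 0.2068, 0.1495]
tcp_rot: [137.2, 89.9, 37.0]
wrist_force: [-0.6, 0.0, 2.6]
opening: 0.0146
```

Run:
```python
from h import *
F=[]
for i in range(6):
    o=bot.get_obs();F.append(o['wrist_force']); viewer.camera('side')
print(o['ee_pos'],np.mean(F,0),np.array(F)[:,2])
```

```text
[0.47636582 0.2068226  0.14950714] [-0.1405939  -0.06006256  3.27804565] [2.60770522 3.33179346 3.00965868 3.90982729 2.81918585 3.99010342]
```

{"name": "jog_arm", "arguments": {
  "deltas": [
    {"fingers": 0, "x": 0, "y": 0, "z": -0.3, "twist": 0},
    {"fingers": 0, "x": 0, "y": 0, "z": -0.6, "twist": 0},
    {"fingers": 0, "x": 0, "y": 0, "z": -0.6, "twist": 0}
  ]
}}

```text
time: 17.05
ee_pos: [0.4764, 0.2068, 0.149]
tcp_rot: [136.0, 89.9, 35.8]
wrist_force: [-1.0, 0.6, 4.5]
opening: 0.0148
```

{"name": "jog_arm", "arguments": {
  "deltas": [
    {"fingers": 0, "x": 0, "y": 0, "z": -0.3, "twist": 0},
    {"fingers": 0, "x": 0, "y": 0, "z": -0.5, "twist": 0},
    {"fingers": 0, "x": 0, "y": 0, "z": -0.5, "twist": 0}
  ]
}}

```text
time: 17.35
ee_pos: [0.4765, 0.2069, 0.1489]
tcp_rot: [134.7, 89.9, 34.5]
wrist_force: [-0.7, -0.2, 7.9]
opening: 0.0146
```

Run:
```python
from h import *
F=[]
for i in range(6):
    o=bot.get_obs();F.append(o['wrist_force']); viewer.camera('side')
print(o['ee_pos'],np.mean(F,0),np.array(F)[:,2])
```

```text
[0.4764727  0.2068883  0.14896982] [-1.08309254 -0.0585739   6.95700364] [7.86781106 7.26991517 6.98584832 6.07443834 7.11022163 6.43378731]
```

The button bottoms out at TCP z ≈ 0.149, where the force jumps from 4 to 7 N. Now hold with a slight downward bias.

{"name": "jog_arm", "arguments": {
  "deltas": [
    {"fingers": 0, "x": 0, "y": 0, "z": -0.6, "twist": 0},
    {"fingers": 0, "x": 0, "y": 0, "z": -0.6, "twist": 0},
    {"fingers": 0, "x": 0, "y": 0, "z": -0.6, "twist": 0},
    {"fingers": 0, "x": 0, "y": 0, "z": -0.6, "twist": 0},
    {"fingers": 0, "x": 0, "y": 0, "z": -0.6, "twist": 0},
    {"fingers": 0, "x": 0, "y": 0, "z": -0.6, "twist": 0},
    {"fingers": 0, "x": 0, "y": 0, "z": -0.6, "twist": 0},
    {"fingers": 0, "x": 0, "y": 0, "z": -0.6, "twist": 0},
    {"fingers": 0, "x": 0, "y": 0, "z": -0.6, "twist": 0},
    {"fingers": 0, "x": 0, "y": 0, "z": -0.6, "twist": 0}
  ]
}}

```text
time: 18.65
ee_pos: [0.4765, 0.2069, 0.1489]
tcp_rot: [133.0, 89.8, 32.8]
wrist_force: [-2.3, -0.3, 7.9]
opening: 0.0146
```

{"name": "jog_arm", "arguments": {
  "deltas": [
    {"fingers": 0, "x": 0, "y": 0, "z": -0.6, "twist": 0},
    {"fingers": 0, "x": 0, "y": 0, "z": -0.6, "twist": 0},
    {"fingers": 0, "x": 0, "y": 0, "z": -0.6, "twist": 0},
    {"fingers": 0, "x": 0, "y": 0, "z": -0.6, "twist": 0},
    {"fingers": 0, "x": 0, "y": 0, "z": -0.6, "twist": 0},
    {"fingers": 0, "x": 0, "y": 0, "z": -0.6, "twist": 0},
    {"fingers": 0, "x": 0, "y": 0, "z": -0.6, "twist": 0},
    {"fingers": 0, "x": 0, "y": 0, "z": -0.6, "twist": 0},
    {"fingers": 0, "x": 0, "y": 0, "z": -0.6, "twist": 0},
    {"fingers": 0, "x": 0, "y": 0, "z": -0.6, "twist": 0}
  ]
}}

```text
time: 19.65
ee_pos: [0.4765, 0.2069, 0.1489]
tcp_rot: [132.1, 89.8, 31.9]
wrist_force: [-1.8, -0.6, 7.9]
opening: 0.0146
```

{"name": "jog_arm", "arguments": {
  "deltas": [
    {"fingers": 0, "x": 0, "y": 0, "z": -0.6, "twist": 0},
    {"fingers": 0, "x": 0, "y": 0, "z": -0.6, "twist": 0},
    {"fingers": 0, "x": 0, "y": 0, "z": -0.6, "twist": 0},
    {"fingers": 0, "x": 0, "y": 0, "z": -0.6, "twist": 0},
    {"fingers": 0, "x": 0, "y": 0, "z": -0.6, "twist": 0},
    {"fingers": 0, "x": 0, "y": 0, "z": -0.6, "twist": 0},
    {"fingers": 0, "x": 0, "y": 0, "z": -0.6, "twist": 0},
    {"fingers": 0, "x": 0, "y": 0, "z": -0.6, "twist": 0},
    {"fingers": 0, "x": 0, "y": 0, "z": -0.6, "twist": 0},
    {"fingers": 0, "x": 0, "y": 0, "z": -0.6, "twist": 0}
  ]
}}

```text
time: 20.65
ee_pos: [0.4765, 0.207, 0.1489]
tcp_rot: [131.5, 89.8, 31.3]
wrist_force: [-2.3, -0.7, 8.3]
opening: 0.0149
```

Run:
```python
from h import *
F=[]
for i in range(4):
    o=bot.get_obs();F.append(o['wrist_force']); viewer.camera('side')
print(o['time'],o['ee_pos'],o['opening'],np.mean(F,0),np.array(F)[:,2])
snap('side','s14.png');snap('wrist','w14.png')
s=cv2.imread('pics/s14.png');w=cv2.imread('pics/w14.png')
cv2.imwrite('pics/z.png',np.hstack([cv2.resize(s[80:340,120:420],(400,347)),cv2.resize(w[100:350,150:440],(400,347))]))
```

```text
20.8 [0.47648628 0.20693874 0.14886269] 0.014901158404271635 [-2.85637649 -0.47932772  8.49869381] [8.3486599  8.17302853 8.34080836 9.13227846]
```

View pics/z.png

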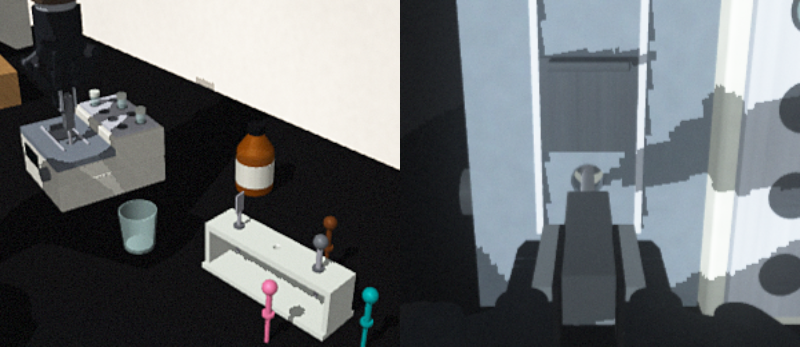

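The pin stands centred in the hole at crop (586,178). The cover is open, and the other tools, bottle and beaker haven't moved. The button has been held for over 3 s at about 8 N, so I'm handing in.

Run:
```python
from h import *
print(ticket.job_done()); o=bot.get_obs(); print(o['time'],o['ee_pos'],o['wrist_force'])
```

```text
the job is handed in; nothing more can be done
None
the job is handed in; nothing more can be done
```

I took the square-handled pin from the rack and used it to push the cover's lip aside. I then reached the pin down through the hole, pressed the button to its stop, and handed the job in still gripping the pin and holding it down. The clock read about 21 s of the 51 s allowed, and no verdict is reported.

Last checks before hand-in:
- **Button:** the TCP stopped at z ≈ 0.149 m, which puts the tip at the expected fully-down depth of 31 mm below the deck. The upward force rose from about 4 N to 7–8.5 N with no further travel, and I held it there for more than 3 s.
- **Cover:** it is about 34 mm open by the wrist camera, and the whole hole was visible before I went in. I did not push it to its end stop.
- **Other items:** the other two rack tools, the bottle, the beaker and the coloured look-alikes looked undisturbed in the last pictures.

Two things were not clean:
- **Side camera:** it placed the heater up to about 6 mm away from where the wrist camera did. I used the wrist camera, and both agreed on the hole to about 1.5 mm.
- **Sideways force:** about 2–3 N built up during the final hold.

The first two move calls were refused for missing fields, and nothing moved.

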